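# Strip the air pump's intake filter for cleaning

## Robot

A 7-joint arm with a two-finger parallel gripper is mounted at the origin on the work surface. World frame = base frame: x ahead of the robot, y to its left, z up, the work surface at z = 0. Lengths are in m, angles in rad, forces in N, time in s.
With the tool pointing down it reaches from about 0.4 to 0.85 m from the base axis. Payload 4.5 kg.
Tool frame: the origin (TCP) lies at the very end of the fingers, on their centre line; the grasp point (between the pads) lies 19 mm behind it; z points along the fingers, y is the line along which they close (so a half turn about z gives the same grasp; the last joint's range is limited). The gripper opens to 88 mm and grips with 3 to 60 N. Pads are 18 mm wide; open, the fingers measure 123 mm over their backs; the gripper's body (75 mm by 187 mm) begins 45 mm behind the grasp point.
Start: joints at [1.231, 0.689, -0.195, 1.565, 0.157, 0.902, -0.215], TCP at [0.228, -0.582, 0.239] pointing down, gripper open.
Joint ranges: [-3.01, 3.01], [-0.46, 2.08], [-1.47, 1.51], [0.13, 2.56], [-1, 4.14], [0.04, 2.09], [-2.66, 2.66]. Speed limits (rad/s): [2.57, 2.57, 3.14, 3.14, 3.14, 3.14, 3.14].

## Interface

Orientations are given as a unit quaternion [x, y, z, w].
In Python, from plant import r, eyes, nets gives the robot as it stands.
- The arm moves only by the shell command python3 -m pendant 'ROWS' [FORCE]. ROWS is JSON, a list of rows, each an object of numbers: "claw": the opening, from 0 (shut) to 1 (fully open); "dx", "dy", "dz": the shift along the world's x, y, z in mm; "twist": the turn about the world's z in rad. In form: [{"claw": .., "dx": .., "dy": .., "dz": .., "twist": ..}, ...]. A call has 1 to 8 rows; each row is the pose to reach, as a shift and turn from the pose commanded when the call began; what a row does not reach only later rows make up. A row lasts 1/10 s, in which the tool goes at most 50 mm and 8.59 degrees, less where a joint would pass 70% of its speed; a pose out of reach is approached as far as the arm can. A call with a gripper value outside its range is refused whole. The fingers move at their own pace and stop on an object; FORCE is the grip in N (left out, the last holds). Time passes only in rows, so rows that repeat a pose let the fingers close. It gives the time, the measured TCP pose, the force, the opening and the grip force at its end, in the units of the state.
- r.get_state(): the state, without advancing time (a new reading comes with each control period).
- eyes.snapshot(name): name is "scene" or "top" or "wrist"; returns (picture, depth): 420x560x3 uint8, blue, green, red; 420x560 float32, m along the optical axis (not along the pixel's ray), 0 where there is no reading.
- eyes.camera_info(name): a dict with "K" (3x3 intrinsics, pixels), "D" ([k1, k2, p1, p2, k3] as OpenCV has them; the pictures are not rectified), "world_to_cam" (4x4, takes a point from world to camera coordinates); the wrist camera has in their place "T_tool_cam" (4x4, takes a point from camera to tool coordinates, whose origin is the TCP and whose axes are the flange's). Camera axes: x right, y down, z forward; pixel columns grow to the right and rows downward; lengths in m; the calibration is good to about 2 mm. A picture is of the moment at which its call begins: read the wrist's pose just before it. camera_info takes no time and is no camera call.
- r.finish_job(): hands the job in; it is judged then, once.
Trained networks look in the newest picture that a camera, given by its name, has taken for a name from the list of things; names that differ only in an ending like _2 or _b are one class to them, and where a whole thing is asked for, a point or a joint stands for the part that bears it (a point fixed in the world has none). Each returns a list of dicts, best first, with "confidence" (0 to 1); they miss things now and then, are a little off and sometimes report something else, mostly with a low value. They report only what shows in the picture. A call takes as long as a camera call.
- nets.spot_in(camera, query): "box" ([left, top, width, height] as shares, 0 to 1, of the picture: columns of its width, rows of its height, round what is visible of it).
- nets.place_of(camera, query): "position" ([column, row] as shares, 0 to 1, of the picture: columns of its width, rows of its height: a listed point, or the origin of a listed thing).
The state is a dict: "clock": time; "q": joint angles; "qd": joint speeds; "joint_torque": joint torques, N m; "tool_pos": TCP position; "eef_rot": TCP orientation; "contact_force": force on the tool from outside, world axes, zero at the start; "moment": the same for the moment, N m; "opening": opening from 0.0 (shut) to 1.0 (fully open); "finger_force": force on a finger pad.
Only numpy, scipy, OpenCV 4.12 (cv2) and the standard library are available. Lean on these libraries where they do the work, as an engineer would, in place of code of your own. Each camera call takes 0.05 s, during which the arm holds its last target. There are 200 camera calls.

## Task

The intake filter of the bench air pump needs cleaning. Turn its twist-lock cover anticlockwise (seen from above) until the lugs stand in the slots of the base, lift it straight up over the filter element without knocking the element off its seat, and set it down gently, right way up (grip on top), clear of the pump. Then lift the used element out and stand it upright in the steel tray, and leave the bottles and the beaker where they are.

Things in the scene. Friction and masses are not known exactly. Their poses are not given: they have to be found in the camera images.
- filter_seat (a point): Fixed. Centre of the floor of the filter base, a round aluminium dish 114 mm across at one end of the air pump; 75 mm above the bench, z up. Around the floor runs a bayonet collar: a wall and an inward flange (inner radius 44.5 mm, underside 8.5 mm and top 13.5 mm above the floor) cut by three slots open to above. The pump does not move.
- slot (a point): Fixed. Middle of one of the three slots in the base's flange, at the flange's top, 48 mm from the filter axis along filter_seat's +x; the other two lie at 120 and 240 degrees from it. Each slot is 44 degrees wide; at its anticlockwise edge (seen from above) a stop closes the channel under the flange.
- pump_top (a point): Fixed. Middle of the pump's top (motor with two finned cylinders), 170 mm above the bench. From the filter axis the pump lies along filter_seat's +y, from 100 to 330 mm away and 65 mm to either side of that line. Its base plate (130 mm wide, top 20 mm above the bench) also runs under the dish, to 65 mm on the -y side.
- cover: Loose. The cover: grey plastic cup, open side down, 84 mm across, 85 mm high without its grip, wall 4 mm, 0.15 to 0.26 kg. Origin at the centre of its lower rim, z up. Seated, the rim stands on the dish floor. It turns freely with about 2.5 mm of play all round; an upright rib on its side marks each lug.
- lug (a point): One of the cover's three lugs at its lower rim: 6 mm high, 26 degrees wide, reaching 50 mm from the axis; this one on the cover's +x, the others at 120 and 240 degrees. It starts under the flange, 40 to 74 degrees clockwise (from above) of slot. Only within 9 degrees of the slot's middle can the cover be lifted; 9 degrees past the middle it meets the stop.
- cover_grip (a point): Centre of the cover's wing grip, a straight bar across its top, 72 mm long (along the cover's x), 16 mm wide (along y) and 30 mm tall, from 85 to 115 mm above the cover's lower rim; this point is 100 mm above the rim. Axes as the cover's.
- element: Loose. The used filter element under the cover: pleated paper cylinder with dark rubber end caps, 57 mm across, 75 mm tall, 0.06 to 0.13 kg. Origin at the centre of its underside, z up. It stands loosely on the dish floor, a 28 mm hole in its underside over a spigot 20 mm across and 10 mm high; nothing holds it down. The cover must rise 75 mm to clear it.
- element_mid (a point): Centre of the filter element, half-way up (37.5 mm above its underside).
- tray: Fixed. Shallow stainless-steel tray, inside 232 mm (its x) by 162 mm (its y), rim 28 mm above the bench with a 12 mm lip outward, floor 4 mm thick. Origin at the centre of its underside.
- amber_bottle: Bystander, to be left alone: brown glass bottle, 94 mm across, 210 mm tall. Origin at the centre of its underside.
- clear_bottle: Bystander, to be left alone: clear glass bottle with a screw cap, 70 mm across, 140 mm tall. Origin at the centre of its underside.
- beaker: Bystander, to be left alone: white plastic beaker, 90 mm across, 120 mm tall. Origin at the centre of its underside.

How it is judged:
By the outcome, as a careful person would: the job done as asked, in the order asked, and still so for the second after the job is handed in, with the robot touching nothing.
It also fails if it takes over 67 s, if anything falls off the work surface, if the arm or the gripper's body presses on something with over 40 N, if the wrist force passes 120 N, or if a joint passes its speed limit or range.

## Working session

There is one attempt and no reset: what is moved stays moved. The work goes in short steps, Python scripts to look and compute and a shell command to move; the robot and the scene stay as the last step left them, time stands still between calls to the robot, and variables do not carry over. Pictures are saved under pics/ and viewed, at most 10 in all, crops included, and the job is handed in when it is done.

```bash
mkdir -p pics
cat > h.py <<'E'
import numpy as np,cv2
from plant import r,eyes,nets
from scipy.spatial.transform import Rotation as R
def w2c(n,st=None):
    ci=eyes.camera_info(n)
    if n!='wrist': return ci,np.array(ci['world_to_cam'])
    st=st or r.get_state();T=np.eye(4);T[:3,:3]=R.from_quat(st['eef_rot']).as_matrix();T[:3,3]=st['tool_pos']
    return ci,np.linalg.inv(T@np.array(ci['T_tool_cam']))
def ray(n,uv,st=None):
    ci,W=w2c(n,st);p=cv2.undistortPoints(np.array([[uv]],float),np.array(ci['K'],float),np.array(ci['D'],float))[0,0]
    C=np.linalg.inv(W);return C[:3,3],C[:3,:3]@np.array([p[0],p[1],1])
def atz(n,uv,z,st=None):
    o,d=ray(n,uv,st);return o+d*(z-o[2])/d[2]
def cloud(n,depth,st=None):
    ci,W=w2c(n,st);v,u=np.nonzero(depth>0)
    p=cv2.undistortPoints(np.stack([u,v],1).astype(float)[:,None],np.array(ci['K'],float),np.array(ci['D'],float))[:,0]
    d=depth[v,u];X=np.c_[p*d[:,None],d];C=np.linalg.inv(W);return X@C[:3,:3].T+C[:3,3],u,v
E
cat > a.py <<'E'
from h import *
Z=dict(filter_seat=.075,slot=.0885,pump_top=.17,cover=.075,lug=.078,cover_grip=.175,tray=0,amber_bottle=0,clear_bottle=0,beaker=0)
ims=[]
for n in('scene','top'):
    im,d=eyes.snapshot(n);ims.append(im);np.save(n+'.npy',d)
    for q,z in Z.items():
        for o in nets.place_of(n,q)[:3]:
            if o['confidence']<.15: continue
            uv=np.array(o['position'])*[560,420];print(n,q,round(o['confidence'],2),uv.round(),atz(n,uv,z).round(3))
    cv2.imwrite(f'pics/{n}.png',im)
print(r.get_state())
E
python3 a.py
```

```text
scene filter_seat 0.66 [327. 231.] [0.504 0.125 0.075]
scene filter_seat 0.24 [246. 182.] [ 0.506 -0.218  0.075]
scene slot 0.6 [315. 234.] [0.554 0.125 0.089]
scene pump_top 0.84 [380. 251.] [0.566 0.329 0.17 ]
scene pump_top 0.72 [174. 229.] [ 0.865 -0.048  0.17 ]
scene cover 0.88 [328. 228.] [0.494 0.12  0.075]
scene lug 0.72 [308. 230.] [0.542 0.092 0.078]
scene tray 0.57 [246. 183.] [ 0.435 -0.307  0.   ]
scene tray 0.36 [309. 230.] [0.467 0.027 0.   ]
scene amber_bottle 0.74 [227. 272.] [0.762 0.006 0.   ]
scene clear_bottle 0.57 [200. 250.] [ 0.763 -0.118  0.   ]
scene beaker 0.83 [173. 230.] [ 0.771 -0.248  0.   ]
scene beaker 0.5 [382. 252.] [0.384 0.238 0.   ]
top filter_seat 0.57 [248. 255.] [0.515 0.132 0.075]
top filter_seat 0.55 [387. 165.] [ 0.747 -0.226  0.075]
top slot 0.68 [250. 243.] [0.545 0.127 0.089]
top pump_top 0.81 [160. 229.] [0.567 0.334 0.17 ]
top cover 0.9 [252. 259.] [0.505 0.122 0.075]
top cover 0.33 [413. 285.] [ 0.438 -0.278  0.075]
top lug 0.79 [262. 249.] [0.53  0.097 0.078]
top cover_grip 0.61 [245. 253.] [0.51  0.131 0.175]
top cover_grip 0.23 [25
[... 301 characters left out ...]
 1.1, 'q': array([ 1.23080539,  0.68908181, -0.19458249,  1.56531212,  0.15727291,
        0.90250745, -0.21512917]), 'qd': array([ 0.00093638,  0.00089104, -0.00053908,  0.00118947,  0.00100242,
        0.00217771, -0.00056172]), 'joint_torque': array([ 2.10196587e-03, -5.27482224e+01, -1.26663018e+00, -1.53743076e+01,
       -5.19580138e-02, -6.68236808e-04, -3.78954041e-06]), 'tool_pos': array([ 0.22824254, -0.58184927,  0.23875039]), 'eef_rot': array([9.82589128e-01, 1.85791829e-01, 1.51352405e-05, 3.25971064e-05]), 'contact_force': array([-0.26251759, -0.42549214,  0.10979207]), 'moment': array([-0.00845864,  0.01668336, -0.00135458]), 'finger_force': 0.0, 'opening': 0.9995197300089302}
```

View pics/top.png

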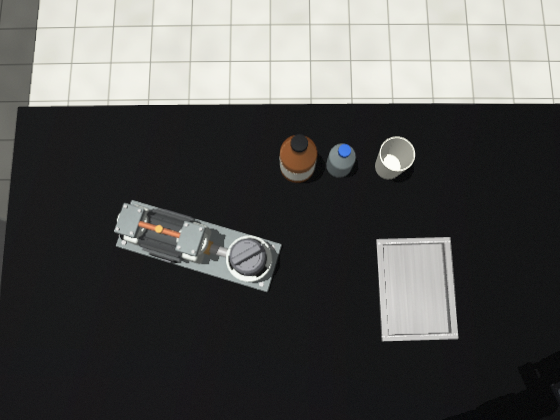

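View pics/scene.png

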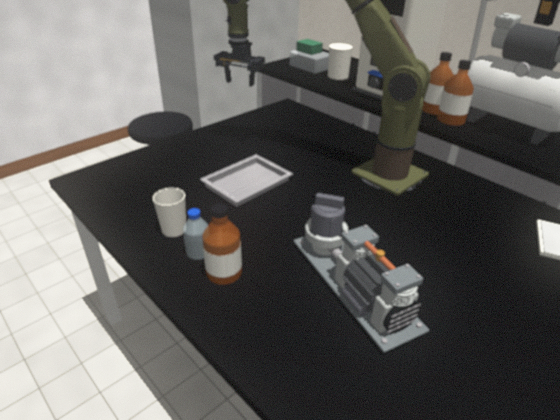

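```bash
F='{"dx":260,"dy":680,"dz":90,"twist":1.83,"claw":1}'
python3 -m pendant '[{"claw":1,"dx":10,"dy":30,"dz":30,"twist":0.1},{"claw":1,"dx":30,"dy":75,"dz":50,"twist":0.24},{"claw":1,"dx":48,"dy":120,"dz":60,"twist":0.38},{"claw":1,"dx":65,"dy":165,"dz":70,"twist":0.52},{"claw":1,"dx":82,"dy":210,"dz":75,"twist":0.66},{"claw":1,"dx":99,"dy":255,"dz":80,"twist":0.8},{"claw":1,"dx":116,"dy":300,"dz":80,"twist":0.94},{"claw":1,"dx":133,"dy":345,"dz":80,"twist":1.08}]'
python3 -m pendant '[{"claw":1,"dx":17,"dy":45,"dz":0,"twist":0.14},{"claw":1,"dx":34,"dy":90,"dz":0,"twist":0.28},{"claw":1,"dx":51,"dy":135,"dz":0,"twist":0.42},{"claw":1,"dx":68,"dy":180,"dz":0,"twist":0.56},{"claw":1,"dx":85,"dy":225,"dz":0,"twist":0.7},{"claw":1,"dx":100,"dy":270,"dz":0,"twist":0.75},{"claw":1,"dx":110,"dy":310,"dz":0,"twist":0.75},{"claw":1,"dx":120,"dy":340,"dz":0,"twist":0.75}]'
python3 -m pendant '[{"claw":1,"dx":10,"dy":10,"dz":0,"twist":0},{"claw":1,"dx":10,"dy":10,"dz":0,"twist":0},{"claw":1,"dx":10,"dy":10,"dz":0,"twist":0},{"claw":1,"dx":10,"dy":10,"dz":0,"twist":0}]'
cat > b.py <<'E'
from h import *
import sys
s=r.get_state();im,d=eyes.snapshot('wrist');np.save('wrist.npy',d)
print(s['clock'],s['q'].round(2),s['tool_pos'],R.from_quat(s['eef_rot']).as_matrix()[:,1].round(3))
print(np.array(eyes.camera_info('wrist')['T_tool_cam']).round(3).tolist())
for q,z in dict(filter_seat=.075,slot=.0885,cover=.075,lug=.078,cover_grip=.175).items():
    for o in nets.place_of('wrist',q)[:3]:
        uv=np.array(o['position'])*[560,420];print(q,round(o['confidence'],2),uv.round(),atz('wrist',uv,z,s).round(4))
X,u,v=cloud('wrist',d,s)
m=(X[:,2]>.182)&(X[:,2]<.2)&(np.hypot(X[:,0]-.507,X[:,1]-.125)<.06)
print(m.sum(),cv2.minAreaRect((X[m][:,:2]*1000).astype(np.float32)), X[m].mean(0))
cv2.imwrite('pics/'+sys.argv[1],im)
E
python3 b.py w1.png
```

```text
clock: 1.9
tool_pos: [0.3618, -0.2352, 0.3193]
eef_rot: [0.745, 0.667, 0.0, 0.001]
contact_force: [1.0, -0.3, 0.3]
opening: 1.0
finger_force: 0.0
clock: 2.7
tool_pos: [0.4815, 0.1062, 0.319]
eef_rot: [0.451, 0.893, 0.001, -0.0]
contact_force: [0.7, -0.8, -0.0]
opening: 1.001
finger_force: 0.0
clock: 3.1
tool_pos: [0.4908, 0.1116, 0.3186]
eef_rot: [0.453, 0.892, -0.001, -0.0]
contact_force: [-0.0, -0.9, 0.2]
opening: 0.999
finger_force: 0.0
3.1 [ 0.17  0.51 -0.77  1.8   0.41  1.01 -0.13] [0.49077487 0.11156856 0.31856949] [ 0.807  0.59  -0.001]
[[0.0, -0.947, -0.321, 0.084], [1.0, 0.0, 0.0, -0.0], [-0.0, -0.321, 0.947, -0.145], [0.0, 0.0, 0.0, 1.0]]
cover 0.63 [297. 175.] [0.5051 0.1277 0.075 ]
cover_grip 0.94 [304. 194.] [0.5054 0.1305 0.175 ]
1295 ((505.74603271484375, 128.6590576171875), (16.156330108642578, 71.38176727294922), 29.670297622680664) [0.50444655 0.13005459 0.18855359]
```

View pics/w1.png

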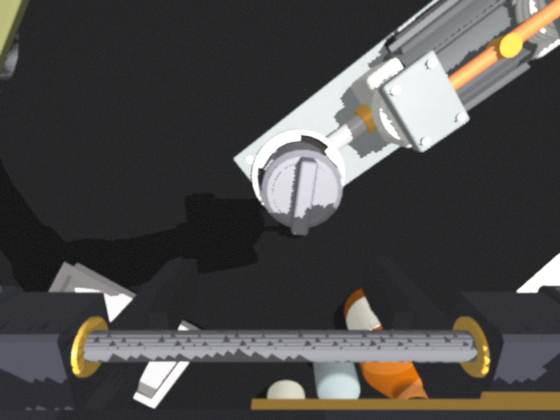

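```bash
cat > c.py <<'E'
from h import *
for n in('top','scene'):
    X,u,v=cloud(n,np.load(n+'.npy'))
    m=(X[:,2]>.012)&(X[:,2]<.2)&(X[:,0]>.35)&(X[:,0]<.75)&(X[:,1]>.04)&(X[:,1]<.55)
    print(n,cv2.minAreaRect((X[m][:,:2]*1000).astype(np.float32)))
    m&=X[:,2]<.028
    print(n,cv2.minAreaRect((X[m][:,:2]*1000).astype(np.float32)),m.sum())
    t=(X[:,2]>.155)&(X[:,2]<.18)&(X[:,1]>.2)&(X[:,1]<.55)&(X[:,0]>.4)&(X[:,0]<.72)
    print('top',cv2.minAreaRect((X[t][:,:2]*1000).astype(np.float32)),t.sum())
E
python3 c.py
```

```text
top ((640.5889282226562, 241.6254425048828), (418.7813720703125, 321.4342346191406), 73.3818359375)
top ((639.4590454101562, 241.96266174316406), (418.7813720703125, 319.0759582519531), 73.3818359375) 2234
top ((570.7321166992188, 338.05401611328125), (206.65023803710938, 74.77009582519531), 73.07440185546875) 1656
scene ((572.8658447265625, 247.51708984375), (269.5240173339844, 472.505615234375), 11.096980094909668)
scene ((576.60205078125, 248.892333984375), (261.45477294921875, 471.2686767578125), 11.063263893127441) 2248
top ((571.1221923828125, 334.5188903808594), (207.52732849121094, 78.76038360595703), 73.84040832519531) 1530
```

```bash
python3 -m pendant '[{"claw":1,"dx":14,"dy":16,"dz":-20,"twist":-0.11},{"claw":0.8,"dx":14,"dy":16,"dz":-60,"twist":-0.11},{"claw":0.7,"dx":14,"dy":16,"dz":-100,"twist":-0.11},{"claw":0.6,"dx":14,"dy":16,"dz":-130,"twist":-0.11},{"claw":0.6,"dx":14,"dy":16,"dz":-145,"twist":-0.11},{"claw":0.6,"dx":14,"dy":16,"dz":-155,"twist":-0.11},{"claw":0.6,"dx":14,"dy":16,"dz":-155,"twist":-0.11},{"claw":0.6,"dx":14,"dy":16,"dz":-155,"twist":-0.11}]'
python3 -m pendant '[{"claw":0.1,"dz":0},{"claw":0.1,"dz":0},{"claw":0.1,"dz":0},{"claw":0.1,"dz":0},{"claw":0.1,"dz":0},{"claw":0.1,"dz":0}]' 25
python3 - <<'E'
from h import *
s=r.get_state();print(s['moment'],s['tool_pos'],R.from_quat(s['eef_rot']).as_matrix()[:,1])
E
```

```text
clock: 4.2
tool_pos: [0.5057, 0.1294, 0.1644]
eef_rot: [0.5, 0.866, 0.001, 0.0]
contact_force: [-0.0, 0.0, 1.4]
opening: 0.599
finger_force: 0.0
[-0.01567273 -0.13322037 -0.04521502] [0.50571487 0.12941561 0.16437765] [0.86635576 0.49942582 0.00124542]validation failed for argument at $[0]...
```

```bash
python3 -m pendant '[{"claw":0.1,"dx":0,"dy":0,"dz":0,"twist":0},{"claw":0.1,"dx":0,"dy":0,"dz":0,"twist":0},{"claw":0.1,"dx":0,"dy":0,"dz":0,"twist":0},{"claw":0.1,"dx":0,"dy":0,"dz":0,"twist":0},{"claw":0.1,"dx":0,"dy":0,"dz":0,"twist":0},{"claw":0.1,"dx":0,"dy":0,"dz":0,"twist":0}]' 25
python3 - <<'E'
from h import *
s=r.get_state();print(s['moment'],s['tool_pos'],R.from_quat(s['eef_rot']).as_matrix()[:,1])
E
```

```text
clock: 4.8
tool_pos: [0.5054, 0.1292, 0.1639]
eef_rot: [0.5, 0.866, 0.0, 0.0]
contact_force: [-1.0, 0.7, 0.9]
opening: 0.177
finger_force: 25.0
[-0.06809302 -0.13787075 -0.04486952] [0.505393   0.12921909 0.16387002] [8.66316619e-01 4.99495085e-01 4.19539434e-04]
```

```bash
python3 -m pendant '[{"claw":0.1,"dx":0,"dy":0,"dz":0,"twist":0.06},{"claw":0.1,"dx":0,"dy":0,"dz":0,"twist":0.16},{"claw":0.1,"dx":0,"dy":0,"dz":0,"twist":0.28},{"claw":0.1,"dx":0,"dy":0,"dz":0,"twist":0.4},{"claw":0.1,"dx":0,"dy":0,"dz":0,"twist":0.52},{"claw":0.1,"dx":0,"dy":0,"dz":0,"twist":0.64},{"claw":0.1,"dx":0,"dy":0,"dz":0,"twist":0.72},{"claw":0.1,"dx":0,"dy":0,"dz":0,"twist":0.76}]' 30
python3 -m pendant '[{"claw":0.1,"dx":0,"dy":0,"dz":0,"twist":0},{"claw":0.1,"dx":0,"dy":0,"dz":0,"twist":0}]'
python3 - <<'E'
from h import *
s=r.get_state();y=R.from_quat(s['eef_rot']).as_matrix()[:,1];print(s['moment'],s['tool_pos'],np.degrees(np.arctan2(y[1],y[0])))
E
python3 b.py w2.png
```

```text
clock: 5.6
tool_pos: [0.5054, 0.1291, 0.1639]
eef_rot: [0.142, 0.99, 0.0, 0.0]
contact_force: [-0.1, 0.6, 1.0]
opening: 0.178
finger_force: 30.0
clock: 5.8
tool_pos: [0.5054, 0.1291, 0.1639]
eef_rot: [0.144, 0.99, 0.0, 0.0]
contact_force: [1.4, -0.3, 2.1]
opening: 0.179
finger_force: 30.0
[-0.04957949 -0.16232904  0.05906317] [0.50544013 0.12908929 0.16387708] 73.46017025927652
5.8 [ 0.12  0.77 -0.79  1.93  0.79  0.77  0.16] [0.50544013 0.12908929 0.16387708] [0.285 0.959 0.   ]
[[0.0, -0.947, -0.321, 0.084], [1.0, 0.0, -0.0, 0.0], [0.0, -0.321, 0.947, -0.145], [0.0, 0.0, 0.0, 1.0]]
cover 0.55 [282. 220.] [0.5063 0.1304 0.075 ]
cover_grip 0.55 [282. 288.] [0.5059 0.1301 0.175 ]
5367 ((505.39031982421875, 133.0052490234375), (70.65519714355469, 44.717079162597656), 4.318445682525635) [0.49489975 0.13244168 0.18915613]
```

View pics/w2.png

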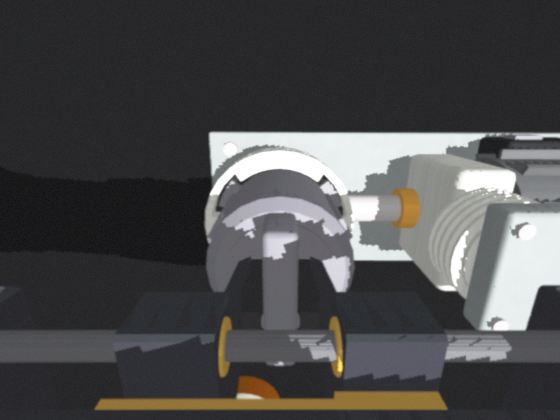

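```bash
python3 -m pendant '[{"claw":0.1,"dx":0,"dy":0,"dz":2,"twist":0},{"claw":0.1,"dx":0,"dy":0,"dz":5,"twist":0},{"claw":0.1,"dx":0,"dy":0,"dz":9,"twist":0},{"claw":0.1,"dx":0,"dy":0,"dz":13,"twist":0},{"claw":0.1,"dx":0,"dy":0,"dz":16,"twist":0},{"claw":0.1,"dx":0,"dy":0,"dz":16,"twist":0}]' 30
```

```text
clock: 6.7
tool_pos: [0.5055, 0.1293, 0.1802]
eef_rot: [0.143, 0.99, 0.0, 0.0]
contact_force: [-0.0, -0.4, -2.0]
opening: 0.175
finger_force: 30.0
```

```bash
python3 -m pendant '[{"claw":0.1,"dx":0,"dy":0,"dz":8,"twist":0},{"claw":0.1,"dx":0,"dy":0,"dz":20,"twist":0},{"claw":0.1,"dx":0,"dy":0,"dz":35,"twist":0},{"claw":0.1,"dx":0,"dy":0,"dz":50,"twist":0},{"claw":0.1,"dx":0,"dy":0,"dz":65,"twist":0},{"claw":0.1,"dx":0,"dy":0,"dz":80,"twist":0},{"claw":0.1,"dx":0,"dy":0,"dz":92,"twist":0},{"claw":0.1,"dx":0,"dy":0,"dz":96,"twist":0}]'
python3 -m pendant '[{"claw":0.1,"dx":0,"dy":-10,"dz":0,"twist":0},{"claw":0.1,"dx":0,"dy":-30,"dz":0,"twist":0},{"claw":0.1,"dx":0,"dy":-60,"dz":0,"twist":0},{"claw":0.1,"dx":0,"dy":-95,"dz":0,"twist":0},{"claw":0.1,"dx":0,"dy":-130,"dz":0,"twist":0},{"claw":0.1,"dx":0,"dy":-165,"dz":-20,"twist":0},{"claw":0.1,"dx":0,"dy":-195,"dz":-45,"twist":0},{"claw":0.1,"dx":0,"dy":-210,"dz":-75,"twist":0}]'
python3 -m pendant '[{"claw":0.1,"dx":0,"dy":0,"dz":-30,"twist":0},{"claw":0.1,"dx":0,"dy":0,"dz":-55,"twist":0},{"claw":0.1,"dx":0,"dy":0,"dz":-75,"twist":0},{"claw":0.1,"dx":0,"dy":0,"dz":-88,"twist":0},{"claw":0.1,"dx":0,"dy":0,"dz":-95,"twist":0},{"claw":0.1,"dx":0,"dy":0,"dz":-99,"twist":0},{"claw":0.1,"dx":0,"dy":0,"dz":-102,"twist":0},{"claw":0.1,"dx":0,"dy":0,"dz":-104,"twist":0}]'
python3 - <<'E'
from h import *
im,d=eyes.snapshot('scene');cv2.imwrite('pics/s2.png',cv2.resize(im[110:310,120:440],None,fx=2.5,fy=2.5))
E
```

```text
clock: 7.5
tool_pos: [0.5058, 0.1297, 0.2775]
eef_rot: [0.143, 0.99, 0.001, 0.001]
contact_force: [0.2, -1.1, -1.9]
opening: 0.18
finger_force: 30.0
clock: 8.3
tool_pos: [0.5045, -0.0856, 0.1993]
eef_rot: [0.146, 0.989, -0.001, -0.0]
contact_force: [0.4, 0.3, -2.9]
opening: 0.181
finger_force: 30.0
clock: 9.1
tool_pos: [0.5057, -0.0809, 0.0971]
eef_rot: [0.143, 0.99, 0.0, 0.001]
contact_force: [0.6, -0.4, -1.5]
opening: 0.177
finger_force: 30.0
```

View pics/s2.png

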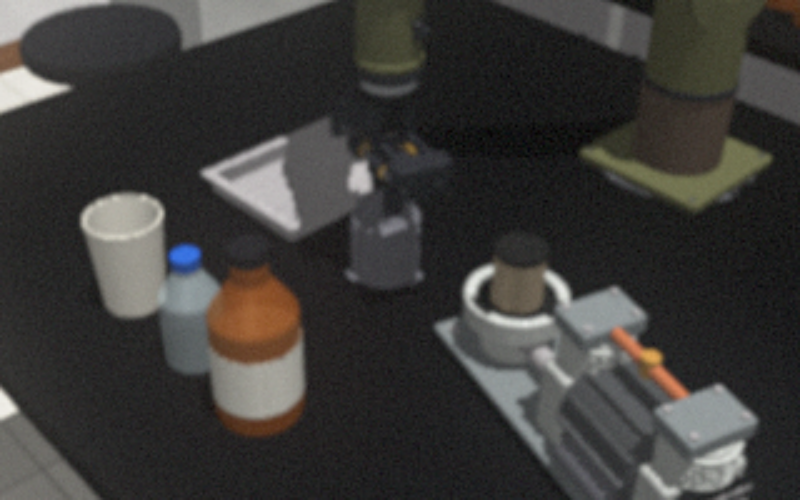

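Cover is held upright just over the bench (385,240) with the element still standing in the dish (520,270). I'll lower the last few mm gently.

```bash
python3 -m pendant '[{"claw":0.1,"dx":0,"dy":0,"dz":-1.5,"twist":0},{"claw":0.1,"dx":0,"dy":0,"dz":-3,"twist":0},{"claw":0.1,"dx":0,"dy":0,"dz":-4.5,"twist":0},{"claw":0.1,"dx":0,"dy":0,"dz":-6,"twist":0},{"claw":0.1,"dx":0,"dy":0,"dz":-6.5,"twist":0},{"claw":0.1,"dx":0,"dy":0,"dz":-7,"twist":0},{"claw":0.1,"dx":0,"dy":0,"dz":-7,"twist":0}]'
python3 -m pendant '[{"claw":0.1,"dx":0,"dy":0,"dz":-0.5,"twist":0},{"claw":0.1,"dx":0,"dy":0,"dz":-1,"twist":0},{"claw":0.1,"dx":0,"dy":0,"dz":-1,"twist":0}]'
```

```text
clock: 9.85
tool_pos: [0.5052, -0.0809, 0.0897]
eef_rot: [0.143, 0.99, 0.0, -0.0]
contact_force: [0.5, 1.0, -1.6]
opening: 0.178
finger_force: 30.0
clock: 10.15
tool_pos: [0.5053, -0.0808, 0.0889]
eef_rot: [0.143, 0.99, 0.0, 0.0]
contact_force: [0.2, 0.6, 0.7]
opening: 0.18
finger_force: 30.0
```

Contact made; release, rise and go back to look at the element.

```bash
python3 -m pendant '[{"claw":0.1,"dx":0,"dy":0,"dz":-0.5,"twist":0},{"claw":0.3,"dx":0,"dy":0,"dz":-0.5,"twist":0},{"claw":0.5,"dx":0,"dy":0,"dz":-0.5,"twist":0},{"claw":0.7,"dx":0,"dy":0,"dz":-0.5,"twist":0},{"claw":0.7,"dx":0,"dy":0,"dz":-0.5,"twist":0},{"claw":0.7,"dx":0,"dy":0,"dz":10,"twist":0},{"claw":0.7,"dx":0,"dy":0,"dz":30,"twist":0},{"claw":0.7,"dx":0,"dy":0,"dz":60,"twist":0}]'
python3 -m pendant '[{"claw":1,"dx":0,"dy":0,"dz":45,"twist":0},{"claw":1,"dx":0,"dy":0,"dz":90,"twist":0},{"claw":1,"dx":-5,"dy":20,"dz":130,"twist":0},{"claw":1,"dx":-10,"dy":60,"dz":150,"twist":0},{"claw":1,"dx":-15,"dy":100,"dz":150,"twist":0},{"claw":1,"dx":-20,"dy":130,"dz":150,"twist":0},{"claw":1,"dx":-20,"dy":150,"dz":150,"twist":0},{"claw":1,"dx":-20,"dy":150,"dz":150,"twist":0}]'
cat > d.py <<'E'
from h import *
import sys
s=r.get_state();im,d=eyes.snapshot('wrist')
print(s['clock'],s['tool_pos'])
for q,z in dict(filter_seat=.075,element=.075,element_mid=.1125,cover=0,cover_grip=.1).items():
    for o in nets.place_of('wrist',q)[:2]:
        uv=np.array(o['position'])*[560,420];print(q,round(o['confidence'],2),uv.round(),atz('wrist',uv,z,s).round(4))
X,u,v=cloud('wrist',d,s)
m=(X[:,2]>.14)&(X[:,2]<.16)&(np.hypot(X[:,0]-.506,X[:,1]-.129)<.06)
c,rad=cv2.minEnclosingCircle((X[m][:,:2]*1000).astype(np.float32));print(m.sum(),c,rad,X[m].mean(0),np.median(X[m,2]))
cv2.imwrite('pics/'+sys.argv[1],im)
E
python3 d.py w3.png
```

```text
clock: 10.95
tool_pos: [0.5043, -0.0808, 0.149]
eef_rot: [0.143, 0.99, 0.0, -0.001]
contact_force: [0.2, -0.3, 0.1]
opening: 0.702
finger_force: 0.0
clock: 11.75
tool_pos: [0.4847, 0.0727, 0.3]
eef_rot: [0.14, 0.99, 0.001, 0.001]
contact_force: [-0.6, -0.2, -0.7]
opening: 1.0
finger_force: 0.0
11.75 [0.48466339 0.07265992 0.30000173]
element 0.65 [325. 183.] [0.502  0.1254 0.075 ]
element 0.4 [332. 191.] [0.514  0.1319 0.075 ]
element_mid 0.77 [333. 196.] [0.509  0.128  0.1125]
element_mid 0.56 [ 32. 208.] [ 0.4278 -0.2005  0.1125]
cover 0.73 [189. 209.] [ 0.5041 -0.0765  0.    ]
cover_grip 0.69 [164. 234.] [ 0.5021 -0.0776  0.1   ]
2476 (505.6962585449219, 128.54835510253906) 28.652421951293945 [0.50454751 0.12846094 0.14835681] 0.14851164633097072
```

View pics/w3.png

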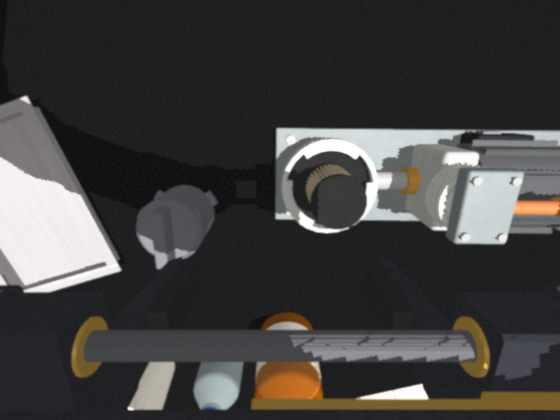

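```bash
python3 -m pendant '[{"claw":1,"dx":10,"dy":25,"dz":-15,"twist":0},{"claw":1,"dx":18,"dy":50,"dz":-45,"twist":0},{"claw":1,"dx":20,"dy":59.5,"dz":-80,"twist":0},{"claw":1,"dx":20,"dy":59.5,"dz":-105,"twist":0},{"claw":1,"dx":20,"dy":59.5,"dz":-110,"twist":0},{"claw":1,"dx":20,"dy":59.5,"dz":-110,"twist":0},{"claw":1,"dx":20,"dy":59.5,"dz":-110,"twist":0}]'
python3 -m pendant '[{"claw":1,"dx":0,"dy":0,"dz":-10,"twist":0},{"claw":1,"dx":0,"dy":0,"dz":-25,"twist":0},{"claw":1,"dx":0,"dy":0,"dz":-40,"twist":0},{"claw":1,"dx":0,"dy":0,"dz":-55,"twist":0},{"claw":1,"dx":0,"dy":0,"dz":-65,"twist":0},{"claw":1,"dx":0,"dy":0,"dz":-70,"twist":0},{"claw":1,"dx":0,"dy":0,"dz":-70,"twist":0}]'
```

```text
clock: 12.75
tool_pos: [0.506, 0.1285, 0.1898]
eef_rot: [0.144, 0.99, 0.0, 0.001]
contact_force: [-0.1, 0.2, 0.3]
opening: 1.0
finger_force: 0.0
clock: 13.45
tool_pos: [0.5048, 0.1285, 0.1179]
eef_rot: [0.143, 0.99, -0.0, -0.001]
contact_force: [-0.0, -0.0, -0.4]
opening: 0.998
finger_force: 0.0
```

```bash
python3 -m pendant '[{"claw":0.85,"dx":0,"dy":0,"dz":0,"twist":0},{"claw":0.75,"dx":0,"dy":0,"dz":0,"twist":0},{"claw":0.68,"dx":0,"dy":0,"dz":0,"twist":0},{"claw":0.64,"dx":0,"dy":0,"dz":0,"twist":0},{"claw":0.6,"dx":0,"dy":0,"dz":0,"twist":0},{"claw":0.55,"dx":0,"dy":0,"dz":0,"twist":0},{"claw":0.5,"dx":0,"dy":0,"dz":0,"twist":0},{"claw":0.5,"dx":0,"dy":0,"dz":0,"twist":0}]' 12
python3 -m pendant '[{"claw":0.5,"dx":0,"dy":0,"dz":3,"twist":0},{"claw":0.5,"dx":0,"dy":0,"dz":8,"twist":0},{"claw":0.5,"dx":0,"dy":0,"dz":14,"twist":0},{"claw":0.5,"dx":0,"dy":0,"dz":22,"twist":0},{"claw":0.5,"dx":0,"dy":0,"dz":35,"twist":0},{"claw":0.5,"dx":0,"dy":0,"dz":55,"twist":0},{"claw":0.5,"dx":0,"dy":0,"dz":75,"twist":0},{"claw":0.5,"dx":0,"dy":0,"dz":85,"twist":0}]'
```

```text
clock: 14.25
tool_pos: [0.5054, 0.1287, 0.119]
eef_rot: [0.143, 0.99, 0.0, 0.0]
contact_force: [-0.1, -0.6, 4.7]
opening: 0.637
finger_force: 12.0
clock: 15.05
tool_pos: [0.5059, 0.1293, 0.2061]
eef_rot: [0.143, 0.99, 0.001, 0.001]
contact_force: [-0.6, 0.2, -0.9]
opening: 0.627
finger_force: 12.0
```

```bash
python3 -m pendant '[{"claw":0.5,"dx":0,"dy":0,"dz":25,"twist":0},{"claw":0.5,"dx":0,"dy":-10,"dz":55,"twist":0},{"claw":0.5,"dx":-5,"dy":-30,"dz":75,"twist":-0.05},{"claw":0.5,"dx":-10,"dy":-60,"dz":80,"twist":-0.12},{"claw":0.5,"dx":-18,"dy":-100,"dz":80,"twist":-0.2},{"claw":0.5,"dx":-26,"dy":-140,"dz":80,"twist":-0.28},{"claw":0.5,"dx":-34,"dy":-180,"dz":80,"twist":-0.36},{"claw":0.5,"dx":-40,"dy":-220,"dz":80,"twist":-0.44}]'
python3 -m pendant '[{"claw":0.5,"dx":-6,"dy":-40,"dz":0,"twist":-0.08},{"claw":0.5,"dx":-12,"dy":-80,"dz":0,"twist":-0.16},{"claw":0.5,"dx":-18,"dy":-120,"dz":0,"twist":-0.24},{"claw":0.5,"dx":-22,"dy":-155,"dz":0,"twist":-0.3},{"claw":0.5,"dx":-26,"dy":-185,"dz":-10,"twist":-0.36},{"claw":0.5,"dx":-28,"dy":-205,"dz":-30,"twist":-0.36},{"claw":0.5,"dx":-28,"dy":-214,"dz":-50,"twist":-0.36},{"claw":0.5,"dx":-28,"dy":-214,"dz":-60,"twist":-0.36}]'
python3 - <<'E'
from h import *
s=r.get_state();im,d=eyes.snapshot('wrist');cv2.imwrite('pics/w4.png',im)
im,d=eyes.snapshot('top');print([ (round(o['confidence'],2),atz('top',np.array(o['position'])*[560,420],0).round(3)) for o in nets.place_of('top','tray')[:2]])
E
```

```text
clock: 15.85
tool_pos: [0.4643, -0.0929, 0.2841]
eef_rot: [0.357, 0.934, -0.0, 0.0]
contact_force: [0.5, 0.3, -0.3]
opening: 0.627
finger_force: 12.0
clock: 16.65
tool_pos: [0.4358, -0.3067, 0.2222]
eef_rot: [0.519, 0.855, -0.0, -0.001]
contact_force: [-0.1, 0.3, -1.3]
opening: 0.63
finger_force: 12.0
[(0.85, array([ 0.438, -0.292,  0.   ]))]
```

View pics/w4.png

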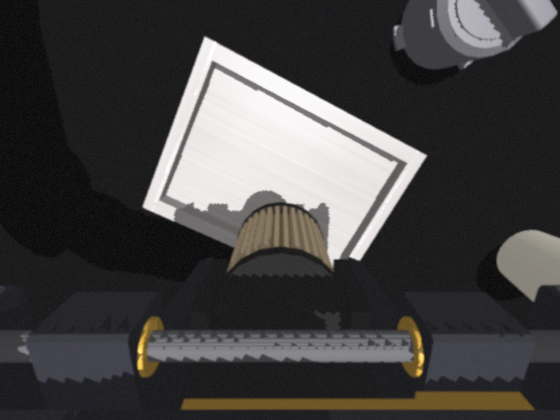

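```bash
python3 -m pendant '[{"claw":0.5,"dx":0,"dy":3,"dz":-25,"twist":0},{"claw":0.5,"dx":0,"dy":3,"dz":-65,"twist":0},{"claw":0.5,"dx":0,"dy":3,"dz":-105,"twist":0},{"claw":0.5,"dx":0,"dy":3,"dz":-135,"twist":0},{"claw":0.5,"dx":0,"dy":3,"dz":-155,"twist":0},{"claw":0.5,"dx":0,"dy":3,"dz":-165,"twist":0},{"claw":0.5,"dx":0,"dy":3,"dz":-170,"twist":0},{"claw":0.5,"dx":0,"dy":3,"dz":-170,"twist":0}]'
python3 -m pendant '[{"claw":0.5,"dx":0,"dy":0,"dz":-1,"twist":0},{"claw":0.5,"dx":0,"dy":0,"dz":-2,"twist":0},{"claw":0.5,"dx":0,"dy":0,"dz":-3,"twist":0},{"claw":0.5,"dx":0,"dy":0,"dz":-4,"twist":0},{"claw":0.5,"dx":0,"dy":0,"dz":-5,"twist":0},{"claw":0.5,"dx":0,"dy":0,"dz":-5,"twist":0}]'
```

```text
clock: 17.6
tool_pos: [0.4381, -0.3022, 0.0544]
eef_rot: [0.517, 0.856, 0.0, 0.001]
contact_force: [0.5, -0.7, -1.0]
opening: 0.632
finger_force: 12.0
clock: 18.2
tool_pos: [0.4371, -0.3023, 0.0486]
eef_rot: [0.517, 0.856, 0.0, -0.0]
contact_force: [0.2, 0.4, -1.5]
opening: 0.632
finger_force: 12.0
```

```bash
python3 -m pendant '[{"claw":0.5,"dx":0,"dy":0,"dz":-0.5,"twist":0},{"claw":0.5,"dx":0,"dy":0,"dz":-1,"twist":0},{"claw":0.5,"dx":0,"dy":0,"dz":-1,"twist":0}]'
python3 -m pendant '[{"claw":0.5,"dx":0,"dy":0,"dz":-0.5,"twist":0},{"claw":0.5,"dx":0,"dy":0,"dz":-1,"twist":0},{"claw":0.5,"dx":0,"dy":0,"dz":-1,"twist":0}]'
```

```text
clock: 18.5
tool_pos: [0.4373, -0.3023, 0.048]
eef_rot: [0.517, 0.856, -0.0, 0.0]
contact_force: [-0.5, 0.7, 2.9]
opening: 0.635
finger_force: 12.0
clock: 18.8
tool_pos: [0.4373, -0.3024, 0.0479]
eef_rot: [0.517, 0.856, -0.0, 0.0]
contact_force: [-2.7, 0.9, 12.7]
opening: 0.63
finger_force: 12.0
```

Seated (12.7 N is slightly more than wanted); back off 1 mm while opening slowly.

```bash
python3 -m pendant '[{"claw":0.5,"dx":0,"dy":0,"dz":1,"twist":0},{"claw":0.68,"dx":0,"dy":0,"dz":1,"twist":0},{"claw":0.75,"dx":0,"dy":0,"dz":1,"twist":0},{"claw":0.85,"dx":0,"dy":0,"dz":1,"twist":0},{"claw":1,"dx":0,"dy":0,"dz":1,"twist":0},{"claw":1,"dx":0,"dy":0,"dz":1,"twist":0},{"claw":1,"dx":0,"dy":0,"dz":10,"twist":0},{"claw":1,"dx":0,"dy":0,"dz":30,"twist":0}]'
python3 -m pendant '[{"claw":1,"dx":0,"dy":0,"dz":30,"twist":0},{"claw":1,"dx":0,"dy":0,"dz":75,"twist":0},{"claw":1,"dx":-5,"dy":-20,"dz":120,"twist":0},{"claw":1,"dx":-10,"dy":-50,"dz":160,"twist":0},{"claw":1,"dx":-20,"dy":-90,"dz":190,"twist":0},{"claw":1,"dx":-30,"dy":-120,"dz":200,"twist":0},{"claw":1,"dx":-30,"dy":-120,"dz":200,"twist":0},{"claw":1,"dx":-30,"dy":-120,"dz":200,"twist":0}]'
python3 - <<'E'
from h import *
im,d=eyes.snapshot('scene');cv2.imwrite('pics/s3.png',cv2.resize(im[110:310,120:440],None,fx=2.5,fy=2.5))
print(r.get_state()['clock'])
E
```

```text
clock: 19.6
tool_pos: [0.4364, -0.3019, 0.0764]
eef_rot: [0.517, 0.856, -0.0, -0.001]
contact_force: [0.7, 0.7, -0.4]
opening: 1.001
finger_force: 0.0
clock: 20.4
tool_pos: [0.4066, -0.4224, 0.277]
eef_rot: [0.518, 0.855, 0.0, -0.0]
contact_force: [0.6, 0.0, -0.5]
opening: 1.001
finger_force: 0.0
20.45
```

View pics/s3.png

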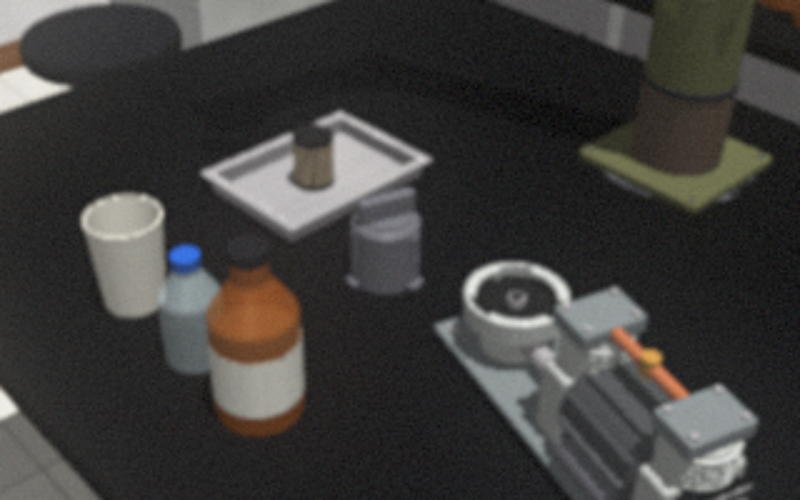

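The element stands upright in the tray (313,158). The cover is upright on the bench (385,245), the dish is empty (516,300), and the bottles and beaker have not moved.

```bash
python3 -c "
from plant import r
print(r.finish_job())"
```

```text
the job is handed in; nothing more can be done
None
```

The job is handed in at about 20.5 s: the cover stands grip-up on the bench clear of the pump, the used element is upright in the steel tray, and the bottles and beaker look untouched in the last picture.

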